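Slide the specimen carrier into its notches and latch it

TASK

On the test machine's bed, push the aluminium specimen carrier along its rails with a fingertip, towards the end where the red latch stands, until you feel it drop into its locating notches and it sits level and fully down. Then push the red latch arm all the way round so that it lies square across the carrier's edge, and leave both there. Never lift or tip the carrier, and do not disturb the loose things standing around.

Things in the scene. Friction and masses are not known exactly. Their poses are not given: they have to be found in the camera images.
- bed: Fixed dark steel bed, slab spanning x -105..145, y -200..200, z 0..20 mm in its own frame; origin on the table, midway between the rails and midway along them. The carrier is pushed along its +y axis. Blue side guides along x = -71.5 and 71.5, 10 mm thick, tops at 40 mm, leave the carrier 1.5 mm play each side; the channel is open at both ends. Beyond x = 77 is a ledge with loose things.
- home (a point): Point on the bed, 20 mm above the table, at bed x = 0, y = +60 mm: where the carrier's origin lies when its feet are in the notches (play 2 mm each way along y). Axes as the bed's.
- strips (a point): Bed x = 0, y = 0, 26 mm above the table: level of the tops of four bright running strips along y, 16 mm wide, at bed x = -44, -22, 22, 44 mm. Each has one 20 mm long, 6 mm deep gap, the notch: centred at bed y = +105 in the inner two, y = +15 in the outer two. Past the notches the strips go on and nothing stops the carrier.
- carrier: Loose aluminium board 130 x 130 x 14 mm, 0.3 to 0.5 kg, with a fixed steel disc (72 mm wide, 8 mm high) on its middle and a yellow stripe along its trailing edge. Origin: centre of the board, level with the undersides of its feet; axes as the bed's. Starts 80 to 140 mm short of home. Sliding takes some 2 to 6 N; once down, the notch walls stop it dead.
- feet (a point): Same point as the carrier's origin. Four brass feet under the board, 9 mm high, 16 mm long along y: at y = +45 mm (x = -22, 22) and y = -45 mm (x = -44, 44). The origin is 26 mm above the table while the feet run on the strips (board from 35 to 49 mm), 20 mm when all have dropped into the notches (board from 29 to 43 mm, disc top 51 mm).
- push_face (a point): Middle of the carrier's upright trailing face (-y face, 130 mm wide, 14 mm high), 16 mm above the carrier's origin: the place to push it, towards the bed's +y.
- latch (a joint): Angle of the red latch arm about its upright pivot, rad: 0 = parallel to the rails, pointing to the bed's -y; grows counter-clockwise from above; 1.57 = square across, pointing to the bed's +x over the carrier; stop at 1.6. Starts at -0.35 to 0.1, stays where left, takes about 2 N at the fin. The arm passes 2 mm above a seated carrier and is blocked by one not fully down.
- latch_pivot (a point): The latch's pivot axis, at bed x = -86, y = +108 mm, at the arm's underside, 45 mm above the table. The red arm reaches 56 mm from the axis, is 14 mm wide and 10 mm thick. Its axes turn with the arm: the arm points along its -y; +x is the way in which it swings shut.
- latch_fin (a point): Centre of the upright red fin on the latch arm: 34 mm long along the arm, 10 mm thick, from 55 to 80 mm above the table; the centre is 37 mm from the pivot axis. Push its -x face (axes as latch_pivot) to swing the latch.
- collar: Loose steel ring, 44 mm wide, 22 mm high, on the bed's ledge; leave alone. Origin at the centre of its underside.
- gauge_pin: Loose brass pin, 45 mm high, on the bed's ledge; leave alone. Origin at its underside.
- solvent: Loose amber bottle, 56 mm wide, 120 mm high; leave alone. Origin at the centre of its underside.
- cup: Loose white cup, 72 mm wide, 70 mm high; leave alone. Origin at the centre of its underside.
- driver: Loose screwdriver lying on the table; leave alone.
- ball_jar: Loose glass jar, 60 mm wide, 65 mm high; leave alone. Origin at the centre of its underside.
- block: Loose copper block 50 x 30 x 35 mm; leave alone. Origin at the centre of its underside.
Things that resemble listed ones, but are neither listed nor needed, are in the scene too. What is meant by the carrier is not purple or turquoise, and is the larger of those in its own colour.

How it is judged:
By the outcome, as a careful person would: the job done as asked, in the order asked, and still so for the second after the job is handed in, with the robot touching nothing.
It also fails if it takes over 48 s, if anything falls off the work surface, if the arm or the gripper's body presses on something with over 40 N, if the wrist force passes 120 N, or if a joint passes its speed limit or range.

ROBOT

A 6-joint arm with a two-finger parallel gripper is mounted at the origin on the work surface. World frame = base frame: x ahead of the robot, y to its left, z up, the work surface at z = 0. Lengths are in m, angles in rad, forces in N, time in s.
With the tool pointing down it reaches from about 0.25 to 0.8 m from the base axis. Payload 8.5 kg.
Tool frame: the origin (TCP) lies at the very end of the fingers, on their centre line; the grasp point (between the pads) lies behind it (grip_point_offset is the z of the grasp point in the tool frame, in m); z points along the fingers, y is the line along which they close (so a half turn about z gives the same grasp; the last joint's range is limited). The gripper opens to 85 mm and grips with 20 to 120 N. Pads are 22 mm wide; open, the fingers measure 114 mm over their backs; the gripper's body (76 mm by 85 mm) begins 54 mm behind the grasp point. The pads swing forward as they close: fully open they stand 13 mm farther back than shut.
Start: joints at [-1.16, 0.238, -0.013, 1.319, 0, 1.571], TCP at [0.21, -0.481, 0.231] pointing down, gripper open.
Joint ranges: [-2.66, 2.66], [-1.03, 1.9], [-1.14, 1.46], [-1.82, 2.27], [-1.45, 1.34], [-3.14, 3.14]. Speed limits (rad/s): [2.22, 2.22, 2.79, 3.14, 3.14, 3.14].

INTERFACE

Orientations are given as a 3x3 rotation matrix whose columns are the frame's x, y, z axes.
In Python, from station import observe, grab_frame, hand_in, grip_point_offset gives the robot as it stands.
- The arm moves only by the tool carry_out, never from a script. Its argument "deltas" is a list of rows, each a list of 5 numbers: the shift along the world's x, y, z in m, then the turn about the world's z in rad, then the opening, from -1 (shut) to 1 (fully open). In form: [[x, y, z, twist, fingers], ...]. A call has 1 to 5 rows; each row is the pose to reach, as a shift and turn from the pose commanded when the call began; what a row does not reach only later rows make up. A row lasts 1/10 s, in which the tool goes at most 50 mm and 8.59 degrees, less where a joint would pass 70% of its speed; a pose out of reach is approached as far as the arm can. A call with a gripper value outside its range is refused whole. The fingers move at their own pace and stop on an object; "grip_force" is the grip in N (left out, the last holds). Time passes only in rows, so rows that repeat a pose let the fingers close. It gives the time, the measured TCP pose, the force, the opening and the grip force at its end, in the units of the state.
- observe(): the state, without advancing time (a new reading comes with each control period).
- grab_frame(name): name is "scene" or "top" or "wrist"; returns a dict with "color" (420x560x3 uint8, blue, green, red), "z_map" (420x560 float32, m along the optical axis (not along the pixel's ray), 0 where there is no reading), "intrinsics" (3x3 intrinsics, pixels), "T" (4x4, takes a point from camera to world coordinates); the wrist camera has in their place "mount" (4x4, takes a point from camera to tool coordinates, whose origin is the TCP and whose axes are the flange's). Camera axes: x right, y up, looking along -z (the intrinsics and any distortion apply to the point x, -y, -z); pixel columns grow to the right and rows downward; lengths in m; the calibration is good to about 2 mm. A picture is of the moment at which its call begins: read the wrist's pose just before it.
- hand_in(): hands the job in; it is judged then, once.
The state is a dict: "time_s": time; "joint_pos": joint angles; "qd": joint speeds; "joint_torque": joint torques, N m; "tool_pos": TCP position; "tool_rot": TCP orientation; "contact_force": force on the tool from outside, world axes, zero at the start; "moment": the same for the moment, N m; "finger_gap": opening from 0.0 (shut) to 1.0 (fully open); "grasp_force": force on a finger pad.
Only numpy, scipy, OpenCV 4.12 (cv2) and the standard library are available. Lean on these libraries where they do the work, as an engineer would, in place of code of your own. Each camera call takes 0.05 s, during which the arm holds its last target. There are 200 camera calls.

## Working session

There is one attempt and no reset: what is moved stays moved. The work goes in short steps, Python scripts to look and compute and a tool call to move; the robot and the scene stay as the last step left them, time stands still between calls to the robot, and variables do not carry over. Pictures are saved under pics/ and viewed, at most 10 in all, crops included, and the job is handed in when it is done.

Besides the shell and the picture viewer there is one more tool, called after ">>>" by a JSON object that holds its "fn" and its "kwargs". carry_out: Moves the arm, as the interface text tells. Its arguments: {"type":"object","properties":{"deltas":{"type":"array"},"grip_force":{"type":"number"}},"required":["deltas"]}

```bash
mkdir -p pics; cat > h.py <<'E'
import numpy as np, cv2
from station import *
def px(f,u,v,z=None):
    K=f["intrinsics"];T=f["T"]
    r=np.array([(u-K[0,2])/K[0,0],-(v-K[1,2])/K[1,1],-1.0])
    d=T[:3,:3]@r;o=T[:3,3]
    if z is None: s=np.median(f["z_map"][v-1:v+2,u-1:u+2])
    else: s=(z-o[2])/d[2]
    return o+s*d
E
python3 - <<'E'
from h import *
o=observe();print(o["time_s"],o["tool_pos"],o["tool_rot"],o["contact_force"],grip_point_offset)
for n in("scene","top"):
    f=grab_frame(n);np.save(n+".npy",f,allow_pickle=True);cv2.imwrite(f"pics/{n}1.png",cv2.resize(f["color"],(784,588)))
    print(n,f["intrinsics"],f["T"], [k for k in f])
E
```

```text
0.0 [ 0.20946717 -0.4809255   0.23066718] [[ 9.16807995e-01  3.99327874e-01 -5.90432864e-04]
 [ 3.99328310e-01 -9.16806969e-01  1.37198548e-03]
 [ 6.55908179e-06 -1.49362382e-03 -9.99998885e-01]] [ 0.3237142  -0.62068539  0.02299657] -0.0187
scene [[404.12415276   0.         283.79112742]
 [  0.         404.12415276 210.69122265]
 [  0.           0.           1.        ]] [[ 0.0641129  -0.74282891  0.66640434  1.20206263]
 [ 0.99786561  0.05601703 -0.03356068 -0.00844791]
 [-0.01240015  0.66713364  0.74483484  0.8154138 ]
 [ 0.          0.          0.          1.        ]] ['color', 'z_map', 'intrinsics', 'T']
top [[499.54752969   0.         279.36036143]
 [  0.         499.54752969 198.5248511 ]
 [  0.           0.           1.        ]] [[ 4.85055541e-03  9.98734649e-01 -5.00556918e-02  4.52785019e-01]
 [-9.99987166e-01  4.91770277e-03  1.21838277e-03  2.78997283e-02]
 [ 1.46300011e-03  5.00491396e-02  9.98745685e-01  1.57097396e+00]
 [ 0.00000000e+00  0.00000000e+00  0.00000000e+00  1.00000000e+00]] ['color', 'z_map', 'intrinsics', 'T']
```

View pics/scene1.png

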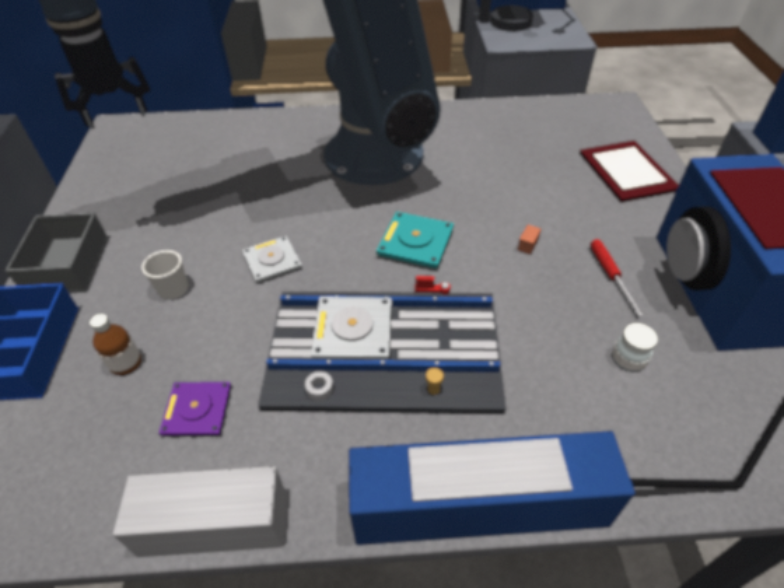

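View pics/top1.png

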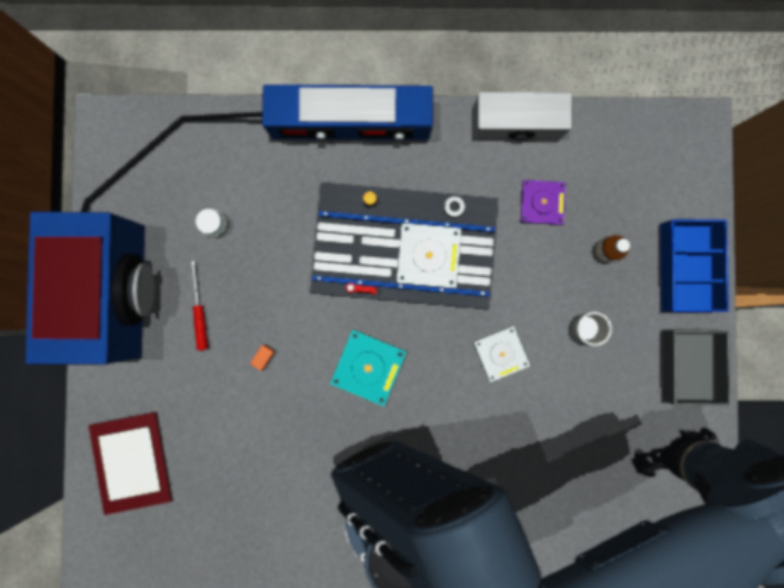

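The scene shows the bed at the centre. In the top view (784x588) these could be taken for the carrier:
- a silver board in the channel at (429,255)
- a smaller silver board at (502,354)
- a turquoise board at (368,368)
- a purple board at (543,202)

I choose (429,255), the larger silver one on the rails, with its yellow stripe on the right (trailing) side. The latch is at (350,288), so bed +y is image left, which is roughly world +y. One close crop will check this.

```bash
python3 - <<'E'
from h import *
f=np.load("top.npy",allow_pickle=True).item()
cv2.imwrite("pics/crop1.png",cv2.resize(f["color"][125:225,215:365],None,fx=5.33,fy=5.33,interpolation=cv2.INTER_CUBIC))
E
```

```text
(no output)
```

View pics/crop1.png

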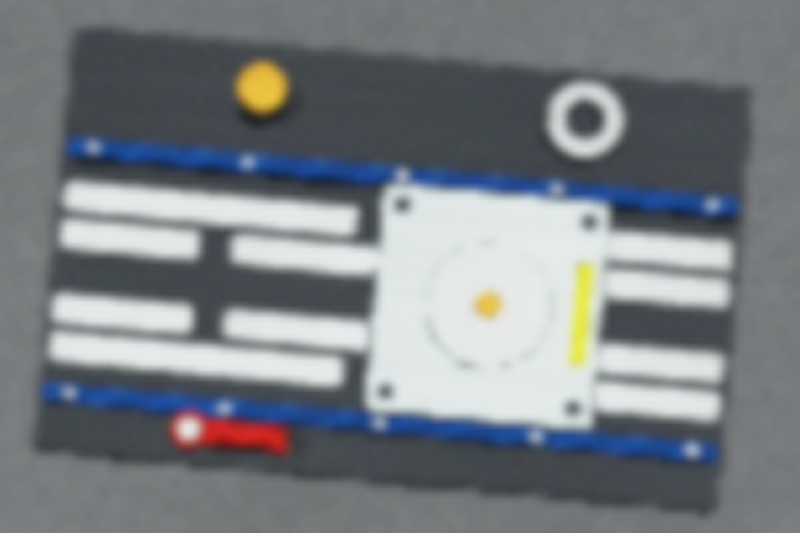

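The crop confirms the choice. The large silver carrier has corners (383,185), (610,205), (592,428) and (365,410), and its stripe is on the right. The latch pivot is at (187,430) with the arm pointing right, the ring is at (586,120) and the pin at (262,88).

```bash
python3 - <<'E'
from h import *
from scipy.spatial.transform import Rotation as R
f=np.load("top.npy",allow_pickle=True).item()
w=lambda u,v,z: px(f,215+(u+.5)/5.33-.5,125+(v+.5)/5.33-.5,z)[:2]
B=[(145,200),(145,-200),(-105,200),(-105,-200)];I=[(76,28),(750,88),(37,450),(715,512)]
W=np.array([w(*p,.02) for p in I]);
g1=[(93,147),(248,162),(402,175),(557,188),(712,205)];g2=[(69,392),(224,408),(380,424),(536,437),(692,450)]
G1=np.array([w(*p,.04) for p in g1]);G2=np.array([w(*p,.04) for p in g2])
B=np.array(B)/1000.
# rigid fit
src=np.vstack([B,[[.0715,0]]*1,[[-.0715,0]]]);dst=np.vstack([W,G1.mean(0),G2.mean(0)])
sc,dc=src.mean(0),dst.mean(0);U,S,Vt=np.linalg.svd((src-sc).T@(dst-dc));Rm=Vt.T@U.T;t=dc-Rm@sc
yaw=np.arctan2(Rm[1,0],Rm[0,0]);print("bed",t,"yaw",yaw,"res",(dst-(src@Rm.T+t)).round(4).tolist())
for G in(G1,G2):
    d=G[0]-G[-1];print("guide dir yaw",np.arctan2(-d[0],d[1]),np.linalg.norm(d))
b=lambda p:(Rm.T@(np.array(p)-t)*1000).round(1)
for n,u,v,z in[("c",383,185,.049),("c",610,205,.049),("c",592,428,.049),("c",365,410,.049),("disc",487,305,.057),("pivot",187,430,.06),("armtip",290,440,.06),("ring",586,120,.042),("pin",262,88,.065)]:
    print(n,b(w(u,v,z)),w(u,v,z).round(4))
print("home",Rm@[0,.06]+t,"pivot nominal",Rm@[-.086,.108]+t)
np.savez("bed.npz",R=Rm,t=t,yaw=yaw)
E
```

```text
bed [ 5.84368341e-01 -5.74585302e-04] yaw -0.0847660292971824 res [[-0.0008, -0.0013], [-0.0004, 0.0015], [0.0003, -0.0022], [0.0, 0.0014], [0.0006, 0.0002], [0.0003, 0.0004]]
guide dir yaw -0.08889012446863766 0.35940191533342974
guide dir yaw -0.08799457120506068 0.3600325733227749
c [64.4 11. ] [0.6494 0.0049]
c [  64.6 -119.9] [ 0.6386 -0.1255]
c [ -64.1 -120.5] [ 0.5103 -0.1152]
c [-65.4   9.7] [0.52   0.0147]
disc [  0.1 -54.2] [ 0.5799 -0.0546]
pivot [-86.3 109.4] [0.5076 0.1158]
armtip [-86.7  50.7] [0.5022 0.0573]
ring [ 113.4 -102.6] [ 0.6887 -0.1124]
pin [111.4  84.6] [0.7026 0.0743]
home [0.58944821 0.05920999] pivot nominal [0.5078209  0.11431879]
```

>>> {"fn": "carry_out", "kwargs": {"deltas": [[0.037, 0.033, 0, -0.05, -1], [0.074, 0.066, 0, -0.15, -1], [0.111, 0.1, 0, -0.25, -1], [0.148, 0.133, 0, -0.35, -1], [0.185, 0.166, 0, -0.45, -1]]}}

```text
time_s: 0.6
tool_pos: [0.3957, -0.3137, 0.2311]
tool_rot: [[0.999, -0.044, -0.0], [-0.044, -0.999, 0.0], [-0.0, -0.0, -1.0]]
contact_force: [0.1, -1.1, -0.3]
finger_gap: 0.147
grasp_force: 0.0
```

>>> {"fn": "carry_out", "kwargs": {"deltas": [[0.036, 0.032, 0, -0.047, -1], [0.072, 0.064, 0, -0.047, -1], [0.108, 0.096, 0, -0.047, -1], [0.144, 0.128, 0, -0.047, -1], [0.1765, 0.16, 0, -0.047, -1]]}}

```text
time_s: 1.1
tool_pos: [0.5725, -0.1535, 0.2309]
tool_rot: [[0.996, -0.086, -0.0], [-0.086, -0.996, 0.0], [-0.0, -0.0, -1.0]]
contact_force: [0.3, -0.7, 0.5]
finger_gap: -0.002
grasp_force: 0.0
```

>>> {"fn": "carry_out", "kwargs": {"deltas": [[0, 0, 0, 0, -1], [0, 0, 0, 0, -1], [0, 0, 0, 0, -1]]}}

```text
time_s: 1.4
tool_pos: [0.5705, -0.1556, 0.231]
tool_rot: [[0.996, -0.086, -0.001], [-0.086, -0.996, 0.0], [-0.001, -0.0, -1.0]]
contact_force: [-0.2, 0.3, 0.6]
finger_gap: -0.001
grasp_force: 0.0
```

```bash
python3 - <<'E'
from h import *
o=observe();print(o["time_s"],o["tool_pos"],np.arctan2(o["tool_rot"][1][0],o["tool_rot"][0][0]),o["contact_force"],o["finger_gap"],o["joint_pos"])
f=grab_frame("wrist");print(f["mount"].round(3))
cv2.imwrite("pics/wrist1.png",f["color"])
E
```

```text
1.4 [ 0.57047783 -0.15562438  0.23099865] -0.08646418570210404 [-0.20563101  0.27802805  0.64577664] -0.0007519779257173668 [-2.66248356e-01  3.54400017e-01  1.51555198e-01  1.36891184e+00
 -1.31382561e-04  2.96180857e+00]
[[ 0.001  0.959  0.283  0.073]
 [ 1.    -0.001 -0.002  0.   ]
 [-0.002  0.283 -0.959 -0.143]
 [ 0.     0.     0.     1.   ]]
```

View pics/wrist1.png

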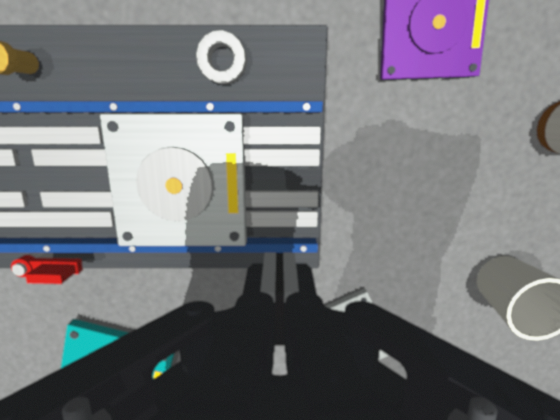

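The wrist view shows the carrier at (172,180), with its trailing side on the right and clear space around the finger. Joint 6 is close to its range limit, so I'll turn the tool 90° the other way while descending.

>>> {"fn": "carry_out", "kwargs": {"deltas": [[0, 0, -0.02, 0.149, -1], [0, 0, -0.04, 0.298, -1], [0, 0, -0.06, 0.447, -1], [0, 0, -0.08, 0.596, -1], [0, 0, -0.1, 0.745, -1]]}}

```text
time_s: 1.95
tool_pos: [0.5703, -0.1566, 0.1309]
tool_rot: [[0.788, 0.615, 0.0], [0.615, -0.788, -0.0], [0.0, 0.0, -1.0]]
contact_force: [-0.6, -0.3, 0.7]
finger_gap: 0.001
grasp_force: 0.0
```

>>> {"fn": "carry_out", "kwargs": {"deltas": [[0, 0, -0.01, 0.149, -1], [0, 0, -0.02, 0.298, -1], [0, 0, -0.03, 0.447, -1], [0, 0, -0.04, 0.596, -1], [0, 0, -0.05, 0.745, -1]]}}

```text
time_s: 2.45
tool_pos: [0.5703, -0.1566, 0.0813]
tool_rot: [[0.162, 0.987, 0.0], [0.987, -0.162, -0.0], [-0.0, 0.0, -1.0]]
contact_force: [0.4, 0.8, -0.9]
finger_gap: 0.0
grasp_force: 0.0
```

>>> {"fn": "carry_out", "kwargs": {"deltas": [[0, 0, -0.015, 0.08, -1], [0, 0, -0.03, 0.08, -1], [0, 0, -0.04, 0.08, -1], [0, 0, -0.047, 0.08, -1], [0, 0, -0.047, 0.08, -1]]}}

```text
time_s: 2.95
tool_pos: [0.5704, -0.1557, 0.0337]
tool_rot: [[0.088, 0.996, -0.001], [0.996, -0.088, 0.0], [0.0, -0.001, -1.0]]
contact_force: [-0.0, -0.4, 0.0]
finger_gap: 0.001
grasp_force: 0.0
```

>>> {"fn": "carry_out", "kwargs": {"deltas": [[0.0004, 0.005, 0, 0, -1], [0.0009, 0.01, 0, 0, -1], [0.0013, 0.015, 0, 0, -1], [0.0016, 0.018, 0, 0, -1], [0.0018, 0.021, 0, 0, -1]]}}

```text
time_s: 3.45
tool_pos: [0.5731, -0.1338, 0.0345]
tool_rot: [[0.086, 0.996, 0.0], [0.996, -0.086, -0.0], [-0.0, 0.0, -1.0]]
contact_force: [-0.5, -0.2, 0.2]
finger_gap: -0.001
grasp_force: 0.0
```

>>> {"fn": "carry_out", "kwargs": {"deltas": [[0.0003, 0.003, 0, 0, -1], [0.0005, 0.006, 0, 0, -1], [0.0008, 0.009, 0, 0, -1], [0.001, 0.012, 0, 0, -1], [0.0013, 0.015, 0, 0, -1]]}}

```text
time_s: 3.95
tool_pos: [0.5744, -0.1193, 0.0344]
tool_rot: [[0.087, 0.996, 0.0], [0.996, -0.087, -0.0], [-0.0, 0.0, -1.0]]
contact_force: [-0.3, -3.8, 2.3]
finger_gap: -0.002
grasp_force: 1.7
```

>>> {"fn": "carry_out", "kwargs": {"deltas": [[0.0003, 0.004, 0, 0, -1], [0.0007, 0.008, 0, 0, -1], [0.001, 0.012, 0, 0, -1], [0.0014, 0.016, 0, 0, -1], [0.0017, 0.02, 0, 0, -1]]}}

```text
time_s: 4.45
tool_pos: [0.576, -0.099, 0.0344]
tool_rot: [[0.087, 0.996, 0.0], [0.996, -0.087, -0.0], [-0.0, 0.0, -1.0]]
contact_force: [-0.3, -5.4, 4.0]
finger_gap: -0.005
grasp_force: 2.2
```

>>> {"fn": "carry_out", "kwargs": {"deltas": [[0.0003, 0.004, 0, 0, -1], [0.0007, 0.008, 0, 0, -1], [0.001, 0.012, 0, 0, -1], [0.0014, 0.016, 0, 0, -1], [0.0017, 0.02, 0, 0, -1]]}}

```text
time_s: 4.95
tool_pos: [0.5777, -0.0791, 0.0344]
tool_rot: [[0.087, 0.996, 0.0], [0.996, -0.087, -0.0], [-0.0, 0.0, -1.0]]
contact_force: [-1.2, -4.9, 4.8]
finger_gap: -0.001
grasp_force: 2.6
```

>>> {"fn": "carry_out", "kwargs": {"deltas": [[0.0003, 0.004, 0, 0, -1], [0.0007, 0.008, 0, 0, -1], [0.001, 0.012, 0, 0, -1], [0.0014, 0.016, 0, 0, -1], [0.0017, 0.02, 0, 0, -1]]}}

```text
time_s: 5.45
tool_pos: [0.5794, -0.059, 0.0344]
tool_rot: [[0.087, 0.996, 0.0], [0.996, -0.087, -0.0], [-0.0, 0.0, -1.0]]
contact_force: [-0.8, -4.4, 4.2]
finger_gap: 0.003
grasp_force: 2.6
```

```bash
python3 - <<'E'
from h import *
b=np.load("bed.npz");o=observe();print(o["time_s"],o["tool_pos"],b["R"].T@(o["tool_pos"][:2]-b["t"]),o["contact_force"],o["moment"])
f=grab_frame("top");cv2.imwrite("pics/crop2.png",cv2.resize(f["color"][125:225,215:365],None,fx=5.33,fy=5.33,interpolation=cv2.INTER_CUBIC))
E
```

```text
5.45 [ 0.57940541 -0.0590384   0.03436934] [ 4.70029307e-06 -5.86740841e-02] [-0.84965424 -4.4111092   4.16084924] [-0.96054399  0.09949745 -0.04709952]
```

View pics/crop2.png

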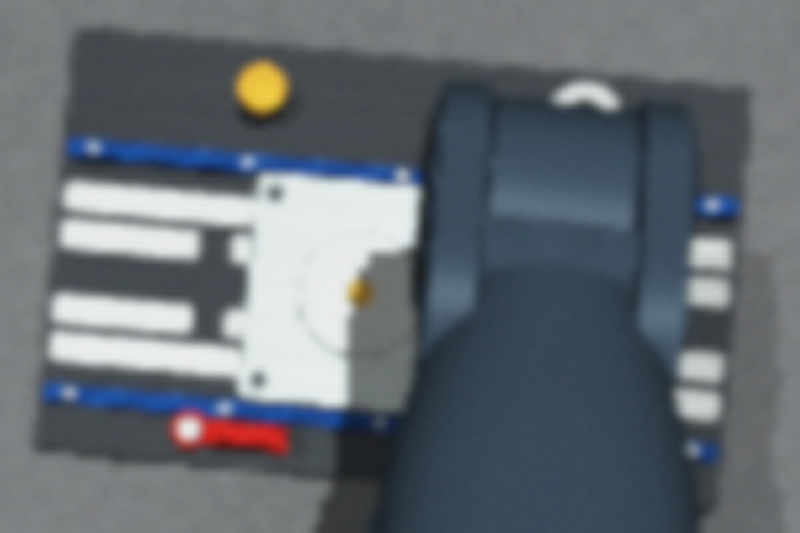

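The carrier is moving straight, with the disc now at (360,291), about 41 mm short of home. The pin and the latch are undisturbed. I'll go on and slow down near the notch.

>>> {"fn": "carry_out", "kwargs": {"deltas": [[0.0003, 0.004, 0, 0, -1], [0.0007, 0.008, 0, 0, -1], [0.001, 0.012, 0, 0, -1], [0.0014, 0.016, 0, 0, -1], [0.0017, 0.02, 0, 0, -1]]}}

```text
time_s: 6.0
tool_pos: [0.581, -0.039, 0.0343]
tool_rot: [[0.087, 0.996, -0.0], [0.996, -0.087, -0.0], [-0.0, -0.0, -1.0]]
contact_force: [-0.4, -5.2, 4.1]
finger_gap: -0.001
grasp_force: 2.4
```

>>> {"fn": "carry_out", "kwargs": {"deltas": [[0.0002, 0.002, 0, 0, -1], [0.0003, 0.004, 0, 0, -1], [0.0005, 0.006, 0, 0, -1], [0.0007, 0.008, 0, 0, -1], [0.0009, 0.01, 0, 0, -1]]}}

```text
time_s: 6.5
tool_pos: [0.5819, -0.0292, 0.0342]
tool_rot: [[0.087, 0.996, -0.0], [0.996, -0.087, 0.0], [0.0, -0.0, -1.0]]
contact_force: [-1.2, -5.2, 3.3]
finger_gap: -0.004
grasp_force: 2.3
```

>>> {"fn": "carry_out", "kwargs": {"deltas": [[0.0001, 0.001, 0, 0, -1], [0.0002, 0.002, 0, 0, -1], [0.0003, 0.003, 0, 0, -1], [0.0003, 0.004, 0, 0, -1], [0.0004, 0.005, 0, 0, -1]]}}

```text
time_s: 7.0
tool_pos: [0.5823, -0.0242, 0.0343]
tool_rot: [[0.087, 0.996, -0.0], [0.996, -0.087, 0.0], [0.0, -0.0, -1.0]]
contact_force: [0.0, -3.8, 2.5]
finger_gap: -0.004
grasp_force: 2.1
```

>>> {"fn": "carry_out", "kwargs": {"deltas": [[0.0001, 0.001, 0, 0, -1], [0.0002, 0.002, 0, 0, -1], [0.0003, 0.003, 0, 0, -1], [0.0003, 0.004, 0, 0, -1]]}}

```text
time_s: 7.4
tool_pos: [0.5826, -0.0201, 0.0342]
tool_rot: [[0.087, 0.996, -0.0], [0.996, -0.087, 0.0], [0.0, -0.0, -1.0]]
contact_force: [0.3, -2.9, 2.2]
finger_gap: -0.003
grasp_force: 1.7
```

>>> {"fn": "carry_out", "kwargs": {"deltas": [[0.0001, 0.001, 0, 0, -1], [0.0002, 0.002, 0, 0, -1]]}}

```text
time_s: 7.6
tool_pos: [0.5826, -0.018, 0.0341]
tool_rot: [[0.087, 0.996, -0.001], [0.996, -0.087, 0.0], [0.0, -0.001, -1.0]]
contact_force: [0.1, -3.0, 0.9]
finger_gap: -0.003
grasp_force: 1.3
```

>>> {"fn": "carry_out", "kwargs": {"deltas": [[0.0001, 0.001, 0, 0, -1], [0.0002, 0.002, 0, 0, -1]]}}

```text
time_s: 7.8
tool_pos: [0.5829, -0.0161, 0.0341]
tool_rot: [[0.087, 0.996, -0.0], [0.996, -0.087, 0.0], [0.0, -0.0, -1.0]]
contact_force: [-1.0, -1.9, -0.0]
finger_gap: -0.001
grasp_force: 1.0
```

```bash
python3 - <<'E'
from h import *
b=np.load("bed.npz");o=observe();print(o["time_s"],o["tool_pos"],b["R"].T@(o["tool_pos"][:2]-b["t"]),o["contact_force"],o["moment"])
f=grab_frame("top");np.save("top3.npy",f,allow_pickle=True)
f0=np.load("top.npy",allow_pickle=True).item()
# board height near leading edge, bed points (x, y)
def h(f,x,y,z=.045):
    p=np.r_[b["R"]@[x,y]+b["t"],z];T=f["T"];q=np.linalg.inv(T)@np.r_[p,1];K=f["intrinsics"]
    u=K[0,2]+K[0,0]*q[0]/-q[2];v=K[1,2]-K[1,1]*q[1]/-q[2];u,v=int(round(u)),int(round(v))
    return np.mean([px(f,u+i,v+j)[2] for i in(-2,0,2) for j in(-2,0,2)]).round(4),(u,v)
print("now",[h(f,x,y) for x,y in[(-50,105),(0,110),(50,105),(50,80)] for x,y in[(x/1e3,y/1e3)]])
print("before",[h(f0,x,y) for x,y in[(-.05,-.01),(0,-.005),(.05,-.01),(.05,-.035)]])
E
```

```text
7.8 [ 0.58289692 -0.01608435  0.03411859] [-0.00015301 -0.01557866] [-0.96814926 -1.88132143 -0.01716862] [-0.39703318  0.04222111 -0.01886967]
now [(np.float64(0.0434), (253, 194)), (np.float64(0.0422), (252, 177)), (np.float64(0.0441), (256, 161)), (np.float64(0.0428), (264, 162))]
before [(np.float64(0.0489), (290, 197)), (np.float64(0.0477), (290, 181)), (np.float64(0.0491), (293, 165)), (np.float64(0.0488), (301, 165))]
```

The front of the board has dropped about 5.5 mm. I'll check for the hard stop with a gentle push.

>>> {"fn": "carry_out", "kwargs": {"deltas": [[0.0001, 0.001, 0, 0, -1], [0.0002, 0.002, 0, 0, -1]]}}

```text
time_s: 8.05
tool_pos: [0.5831, -0.0151, 0.0342]
tool_rot: [[0.087, 0.996, -0.0], [0.996, -0.087, -0.002], [-0.002, -0.0, -1.0]]
contact_force: [-0.3, -9.9, -0.1]
finger_gap: 0.001
grasp_force: 5.0
```

>>> {"fn": "carry_out", "kwargs": {"deltas": [[0.0001, 0.001, 0, 0, -1], [0.0001, 0.0015, 0, 0, -1]]}}

```text
time_s: 8.25
tool_pos: [0.5831, -0.015, 0.0342]
tool_rot: [[0.088, 0.996, -0.001], [0.996, -0.088, -0.005], [-0.005, -0.0, -1.0]]
contact_force: [-0.3, -15.2, -0.6]
finger_gap: 0.0
grasp_force: 7.6
```

It stopped dead at the notch wall at 15 N. I'll back off, rise, and move beside the latch.

>>> {"fn": "carry_out", "kwargs": {"deltas": [[-0.0005, -0.006, 0, 0, -1], [-0.0017, -0.02, 0, 0, -1], [-0.0026, -0.03, 0, 0, -1], [-0.0026, -0.03, 0.04, 0, -1], [-0.0026, -0.03, 0.086, 0, -1]]}}

```text
time_s: 8.75
tool_pos: [0.5791, -0.0436, 0.1197]
tool_rot: [[0.088, 0.996, -0.004], [0.996, -0.088, 0.001], [0.0, -0.004, -1.0]]
contact_force: [0.7, 0.1, 0.0]
finger_gap: -0.001
grasp_force: 0.0
```

>>> {"fn": "carry_out", "kwargs": {"deltas": [[-0.03, 0.025, 0, 0, -1], [-0.06, 0.055, 0, 0, -1], [-0.09, 0.085, 0, 0, -1], [-0.115, 0.12, 0, 0, -1], [-0.115, 0.12, 0, 0, -1]]}}

```text
time_s: 9.25
tool_pos: [0.4626, 0.0794, 0.1205]
tool_rot: [[0.084, 0.996, -0.002], [0.996, -0.084, 0.001], [0.001, -0.002, -1.0]]
contact_force: [-0.1, -0.6, -0.3]
finger_gap: 0.002
grasp_force: 0.0
```

```bash
python3 - <<'E'
from h import *
b=np.load("bed.npz");o=observe();print(o["time_s"],o["tool_pos"],b["R"].T@(o["tool_pos"][:2]-b["t"]),o["contact_force"])
f=grab_frame("scene");c=f["color"][185:305,180:370]
cv2.imwrite("pics/scene2.png",cv2.resize(c,None,fx=4.2,fy=4.2,interpolation=cv2.INTER_CUBIC))
def h(f,x,y,z=.043):
    p=np.r_[b["R"]@[x,y]+b["t"],z];T=f["T"];q=np.linalg.inv(T)@np.r_[p,1];K=f["intrinsics"]
    u=int(round(K[0,2]+K[0,0]*q[0]/-q[2]));v=int(round(K[1,2]-K[1,1]*q[1]/-q[2]))
    return np.median([px(f,u+i,v+j)[2] for i in(-2,-1,0,1,2) for j in(-2,-1,0,1,2)]).round(4)
for n,g in(("scene",f),("top",grab_frame("top"))):
    print(n,[(x,y,h(g,x/1e3,y/1e3)) for x in(-45,0,45) for y in(5,60,115)])
E
```

```text
9.25 [0.4625737  0.07944738 0.12050176] [-0.12813236  0.06942295] [-0.09969471 -0.61711444 -0.34604378]
scene [(-45, 5, np.float64(0.044)), (-45, 60, np.float64(0.0448)), (-45, 115, np.float64(0.0437)), (0, 5, np.float64(0.0441)), (0, 60, np.float64(0.0525)), (0, 115, np.float64(0.0439)), (45, 5, np.float64(0.0445)), (45, 60, np.float64(0.0436)), (45, 115, np.float64(0.0443))]
top [(-45, 5, np.float64(0.0431)), (-45, 60, np.float64(0.5984)), (-45, 115, np.float64(0.0438)), (0, 5, np.float64(0.0443)), (0, 60, np.float64(0.0509)), (0, 115, np.float64(0.0419)), (45, 5, np.float64(0.042)), (45, 60, np.float64(0.0441)), (45, 115, np.float64(0.0426))]
```

View pics/scene2.png

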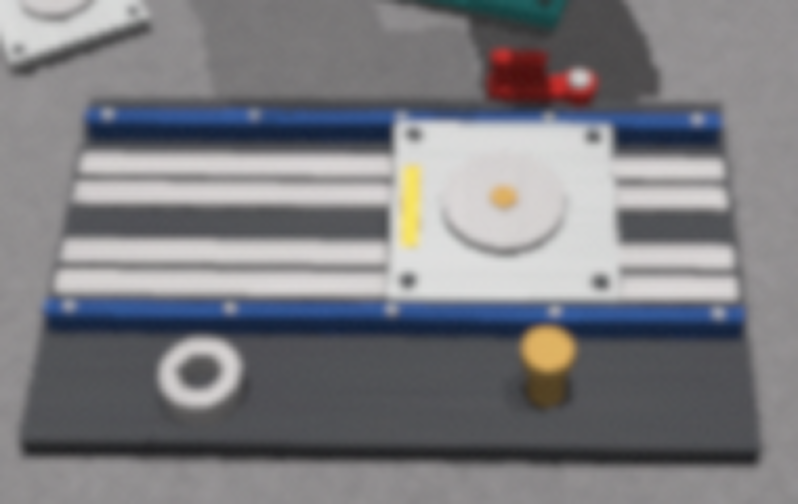

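The carrier sits level, with board tops at 43–44 mm at all corners and the disc at (505,200). The latch at (540,80) is still open and the loose things are in place. Next I go down beside the fin and close in on it.

>>> {"fn": "carry_out", "kwargs": {"deltas": [[0, 0, -0.03, 0, -1], [0, 0, -0.056, 0, -1], [0.01, -0.0009, -0.056, 0, -1], [0.014, -0.0012, -0.056, 0, -1], [0.018, -0.0016, -0.056, 0, -1]]}}

```text
time_s: 9.85
tool_pos: [0.4857, 0.0751, 0.0654]
tool_rot: [[0.088, 0.996, 0.002], [0.996, -0.088, 0.0], [0.0, 0.002, -1.0]]
contact_force: [-0.9, 0.5, 1.2]
finger_gap: 0.003
grasp_force: 0.9
```

>>> {"fn": "carry_out", "kwargs": {"deltas": [[0.002, -0.0002, 0, 0, -1], [0.004, -0.0003, 0, 0, -1], [0.006, -0.0005, 0, 0, -1]]}}

```text
time_s: 10.15
tool_pos: [0.4898, 0.075, 0.0647]
tool_rot: [[0.087, 0.996, 0.0], [0.996, -0.087, -0.0], [-0.0, 0.0, -1.0]]
contact_force: [-1.7, -0.6, 0.9]
finger_gap: 0.001
grasp_force: 1.1
```

>>> {"fn": "carry_out", "kwargs": {"deltas": [[0.002, -0.0002, 0, 0, -1], [0.004, -0.0003, 0, 0, -1]]}}

```text
time_s: 10.35
tool_pos: [0.4938, 0.0748, 0.0645]
tool_rot: [[0.087, 0.996, -0.0], [0.996, -0.087, -0.0], [-0.0, -0.0, -1.0]]
contact_force: [-1.8, -0.7, 1.8]
finger_gap: -0.002
grasp_force: 1.1
```

```bash
python3 - <<'E'
from h import *
b=np.load("bed.npz");a=-.087;R=np.array([[np.cos(a),-np.sin(a)],[np.sin(a),np.cos(a)]])
P=lambda th,r=.040,d=.016: R@(np.array([-.086,.108])+r*np.array([np.sin(th),-np.cos(th)])-d*np.array([np.cos(th),np.sin(th)]))+b["t"]
o=observe();print(o["tool_pos"])
base=o["tool_pos"][:2];
for k,th in enumerate(np.arange(.25,1.70,.12)):
    p=P(th);print(round(th,2),p.round(4),(p-base).round(4),round(th-.13,2))
    if k%5==4: base=p;print('--')
E
```

```text
[0.49377071 0.07481185 0.06445925]
0.25 [0.4988 0.0724] [ 0.005  -0.0024] 0.12
0.37 [0.5039 0.0716] [ 0.0101 -0.0032] 0.24
0.49 [0.509  0.0714] [ 0.0153 -0.0034] 0.36
0.61 [0.5142 0.0718] [ 0.0204 -0.003 ] 0.48
0.73 [0.5193 0.0729] [ 0.0255 -0.0019] 0.6
--
0.85 [0.5242 0.0745] [0.0049 0.0016] 0.72
0.97 [0.5288 0.0767] [0.0096 0.0038] 0.84
1.09 [0.5332 0.0795] [0.0139 0.0066] 0.96
1.21 [0.5372 0.0827] [0.0179 0.0099] 1.08
1.33 [0.5408 0.0865] [0.0215 0.0136] 1.2
--
1.45 [0.5439 0.0906] [0.0031 0.0041] 1.32
1.57 [0.5465 0.095 ] [0.0057 0.0086] 1.44
1.69 [0.5486 0.0998] [0.0078 0.0133] 1.56
```

>>> {"fn": "carry_out", "kwargs": {"deltas": [[0.005, -0.0024, 0, 0.12, -1], [0.0101, -0.0032, 0, 0.24, -1], [0.0153, -0.0034, 0, 0.36, -1], [0.0204, -0.003, 0, 0.48, -1], [0.0255, -0.0019, 0, 0.6, -1]]}}

```text
time_s: 10.85
tool_pos: [0.5192, 0.073, 0.0642]
tool_rot: [[-0.495, 0.869, -0.001], [0.869, 0.495, 0.0], [0.0, -0.0, -1.0]]
contact_force: [-3.3, -0.4, 1.4]
finger_gap: -0.002
grasp_force: 1.1
```

>>> {"fn": "carry_out", "kwargs": {"deltas": [[0.0049, 0.0016, 0, 0.12, -1], [0.0096, 0.0038, 0, 0.24, -1], [0.0139, 0.0066, 0, 0.36, -1], [0.0179, 0.0099, 0, 0.48, -1], [0.0215, 0.0136, 0, 0.6, -1]]}}

```text
time_s: 11.35
tool_pos: [0.5408, 0.0865, 0.0642]
tool_rot: [[-0.899, 0.438, -0.0], [0.438, 0.899, -0.0], [0.0, -0.001, -1.0]]
contact_force: [-1.8, -2.5, 0.5]
finger_gap: -0.001
grasp_force: 1.1
```

>>> {"fn": "carry_out", "kwargs": {"deltas": [[0.0031, 0.0041, 0, 0.12, -1], [0.0057, 0.0086, 0, 0.24, -1]]}}

```text
time_s: 11.55
tool_pos: [0.5461, 0.0937, 0.064]
tool_rot: [[-0.977, 0.212, -0.001], [0.212, 0.977, -0.004], [0.0, -0.004, -1.0]]
contact_force: [-4.3, -22.7, 4.5]
finger_gap: -0.002
grasp_force: 11.3
```

>>> {"fn": "carry_out", "kwargs": {"deltas": [[0.0003, 0.0015, 0, 0, -1], [0.0005, 0.003, 0, 0, -1]]}}

```text
time_s: 11.75
tool_pos: [0.546, 0.0939, 0.0641]
tool_rot: [[-0.976, 0.218, -0.002], [0.218, 0.976, -0.009], [-0.0, -0.009, -1.0]]
contact_force: [-3.6, -27.3, 6.8]
finger_gap: 0.003
grasp_force: 14.0
```

>>> {"fn": "carry_out", "kwargs": {"deltas": [[0.0002, 0.0015, 0, 0, -1], [0.0003, 0.003, 0, 0, -1]]}}

```text
time_s: 11.95
tool_pos: [0.546, 0.0944, 0.064]
tool_rot: [[-0.976, 0.22, -0.002], [0.22, 0.975, -0.014], [-0.001, -0.014, -1.0]]
contact_force: [-5.3, -39.3, 8.3]
finger_gap: -0.002
grasp_force: 20.1
```

There's a firm stop. I'll back off, rise, retreat and look.

>>> {"fn": "carry_out", "kwargs": {"deltas": [[-0.0005, -0.008, 0, 0, -1], [-0.0015, -0.018, 0, 0, -1], [-0.0015, -0.018, 0.04, 0, -1], [-0.0015, -0.018, 0.085, 0, -1]]}}

```text
time_s: 12.35
tool_pos: [0.5448, 0.0828, 0.149]
tool_rot: [[-0.976, 0.216, -0.003], [0.216, 0.976, 0.0], [0.003, -0.001, -1.0]]
contact_force: [1.5, 0.4, 0.6]
finger_gap: -0.001
grasp_force: 0.0
```

>>> {"fn": "carry_out", "kwargs": {"deltas": [[-0.02, -0.045, 0.02, 0, -1], [-0.04, -0.09, 0.04, 0, -1], [-0.06, -0.135, 0.06, 0, -1], [-0.08, -0.18, 0.08, 0, -1], [-0.1, -0.225, 0.1, 0, -1]]}}

```text
time_s: 12.85
tool_pos: [0.4511, -0.1299, 0.2444]
tool_rot: [[-0.977, 0.215, 0.002], [0.215, 0.977, -0.0], [-0.002, 0.0, -1.0]]
contact_force: [1.2, 0.0, 0.5]
finger_gap: -0.004
grasp_force: 0.0
```

>>> {"fn": "carry_out", "kwargs": {"deltas": [[-0.02, -0.045, 0, 0, -1], [-0.04, -0.09, 0, 0, -1], [-0.04, -0.09, 0, 0, -1]]}}

```text
time_s: 13.15
tool_pos: [0.4099, -0.2231, 0.2438]
tool_rot: [[-0.975, 0.222, 0.001], [0.222, 0.975, -0.002], [-0.001, -0.001, -1.0]]
contact_force: [-0.2, 0.4, 1.0]
finger_gap: -0.0
grasp_force: 0.0
```

```bash
python3 - <<'E'
from h import *
b=np.load("bed.npz");o=observe();print(o["time_s"],o["tool_pos"],o["contact_force"])
f=grab_frame("top");cv2.imwrite("pics/crop4.png",cv2.resize(f["color"][125:225,215:365],None,fx=5.33,fy=5.33,interpolation=cv2.INTER_CUBIC))
def h(f,x,y,z=.043):
    p=np.r_[b["R"]@[x,y]+b["t"],z];T=f["T"];q=np.linalg.inv(T)@np.r_[p,1];K=f["intrinsics"]
    u=int(round(K[0,2]+K[0,0]*q[0]/-q[2]));v=int(round(K[1,2]-K[1,1]*q[1]/-q[2]))
    return np.median([px(f,u+i,v+j)[2] for i in(-2,-1,0,1,2) for j in(-2,-1,0,1,2)]).round(4)
print([(x,y,h(f,x/1e3,y/1e3)) for x in(-50,0,50) for y in(5,60,115)])
w=lambda u,v,z: b["R"].T@(px(f,215+(u+.5)/5.33-.5,125+(v+.5)/5.33-.5,z)[:2]-b["t"])
m=(f["color"][125:225,215:365].astype(int));r=(m[...,2]>110)&(m[...,0]<60)&(m[...,1]<60)
v,u=np.nonzero(r);pp=np.array([b["R"].T@(px(f,215+i,125+j,.07)[:2]-b["t"]) for i,j in zip(u,v)])*1000
print(len(u),pp.min(0),pp.max(0),pp.mean(0));d=np.linalg.svd(pp-pp.mean(0))[2][0];print(d)
E
```

```text
13.15 [ 0.40988165 -0.2230923   0.24375495] [-0.15155246  0.44518251  0.9862546 ]
[(-50, 5, np.float64(0.0431)), (-50, 60, np.float64(0.0446)), (-50, 115, np.float64(0.0757)), (0, 5, np.float64(0.043)), (0, 60, np.float64(0.0521)), (0, 115, np.float64(0.0427)), (50, 5, np.float64(0.0428)), (50, 60, np.float64(0.0413)), (50, 115, np.float64(0.0431))]
31 [-73.74230574 103.34115025] [-37.18839276 111.83894758] [-56.47509644 108.0244761 ]
[-0.99777584 -0.06665867]
```

View pics/crop4.png

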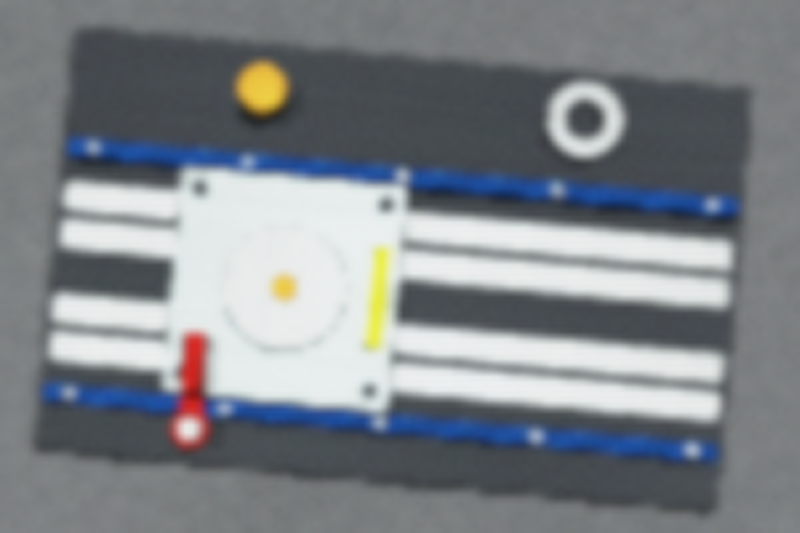

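The picture shows the carrier level at home, with the disc at (285,287). The latch lies square across the carrier's edge from (187,428) to (195,335), and the pin and ring have not moved. Handing in.

```bash
python3 -c "
from station import *
print(hand_in())"
```

```text
the job is handed in; nothing more can be done
None
```

The carrier is seated level in its notches, the red latch is pushed round to its stop and lies square across the carrier's edge, and I handed the job in at about 13 s; the pin and ring did not move, and I didn't re-check the loose things off the bed afterwards.

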